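# Level the bakery scale and hold its calibration dial

### The arm

A 6-joint arm with a two-finger parallel gripper is mounted at the origin on the work surface. World frame = base frame: x ahead of the robot, y to its left, z up, the work surface at z = 0. Lengths are in m, angles in degrees, forces in N, time in s.
With the tool pointing down it reaches from about 0.3 to 0.875 m from the base axis. Payload 4.2 kg.
Tool frame: the origin (TCP) lies on the centre line of the jaws, within the pads' length; the fingertips stand 25 mm ahead of it and the grasp point (between the pads) lies 6 mm ahead of it; z points along the fingers, y is the line along which they close (so a half turn about z gives the same grasp; the last joint's range is limited). The gripper opens to 85 mm and grips with 20 to 120 N. Pads are 22 mm wide; open, the fingers measure 114 mm over their backs; the gripper's body (76 mm by 85 mm) begins 54 mm behind the grasp point. The pads swing forward as they close: fully open they stand 13 mm farther back than shut.
Start: joints at [63.025, 18.312, 89.639, -0, 72.044, -1.146], TCP at [0.251, 0.518, 0.256] pointing down, gripper open.
Joint ranges: [-177.97, 177.97], [-48.28, 115.42], [12.27, 149.76], [-77.06, 257.06], [2.81, 150.46], [-146.56, 146.56]. Speed limits (degrees/s): [147.25, 147.25, 180, 180, 180, 180].

### API

Orientations are given as a 3x3 rotation matrix whose columns are the frame's x, y, z axes.
In Python, from station import monitor, capture, get_calibration, arm gives the robot as it stands.
- The arm moves only by the tool move_arm, never from a script. Its argument "steps" is a list of rows, each a list of 5 numbers: the closure in counts, from 0 (fully open) to 255 (shut), then the shift along the tool's x, y, z in m, then the turn about the tool's z in rad. In form: [[grip, x, y, z, spin], ...]. A call has 1 to 8 rows; each row is the pose to reach, as a shift and turn from the pose commanded when the call began, along the tool's axes at that moment; what a row does not reach only later rows make up. A row lasts 1/12 s, in which the tool goes at most 41.7 mm and 7.16 degrees, less where a joint would pass 70% of its speed; a pose out of reach is approached as far as the arm can. A call with a gripper value outside its range is refused whole. The fingers move at their own pace and stop on an object; "grip_force" is the grip in N (left out, the last holds). Time passes only in rows, so rows that repeat a pose let the fingers close. It gives the time, the measured TCP pose, the force, the opening and the grip force at its end, in the units of the state.
- monitor.read_state(): the state, without advancing time (a new reading comes with each control period).
- capture(name): name is "scene" or "top"; returns the picture (480x640x3 uint8, blue, green, red); there is no depth.
- get_calibration(name): a dict with "mtx" (3x3 intrinsics, pixels), "R" (3x3) and "t" (3): a world point X has camera coordinates R X + t. Camera axes: x right, y down, z forward; pixel columns grow to the right and rows downward; lengths in m; the calibration is good to about 2 mm. A picture is of the moment at which its call begins. get_calibration takes no time and is no camera call.
- arm.finish_job(): hands the job in; it is judged then, once.
The state is a dict: "time": time; "q": joint angles; "joint_vel": joint speeds; "effort": joint torques, N m; "tcp_pos": TCP position; "tool_rot": TCP orientation; "force": force on the tool from outside, world axes, zero at the start; "ft_torque": the same for the moment, N m; "width": finger opening in m; "grasp_force": force on a finger pad.
Only numpy, scipy, OpenCV 4.12 (cv2) and the standard library are available. Lean on these libraries where they do the work, as an engineer would, in place of code of your own. Each camera call takes 0.05 s, during which the arm holds its last target. There are 200 camera calls.

### The job

Get the portion scale ready for calibration: first turn the black levelling knob on the scale clockwise until the weighing plate sits level, flush with the blue rib beside it. Then turn the red spring-return dial on the grey calibration pod clockwise past its first and second clicks to the third, and finish while still gripping it there, because it springs back if you let go. Leave the other things on the table where they are.

Things in the scene. Friction and masses are not known exactly. Their poses are not given: they have to be found in the camera images.
- platform: Silver weighing plate, 200 x 182 x 6 mm, hinged along one side to the white scale base (fixed). Origin on the hinge line, underside, mid-side; the plate runs 182 mm along its -y to the free side, x along the hinge, z its upward normal. Level when z is vertical: top 95 mm above the table, flush with the fixed blue rib at the free side. At the start the free side hangs low by 0.04 to 0.15 rad.
- knob_grip (a point): Grip point of the black levelling knob, on its vertical axis, 82 mm above the table, 52 mm beyond the middle of the blue rib (12 mm thick, top at 95 mm). The grip is an upright bar 50 mm long (point x, turns with the knob), 14 mm thick (y), from 23 mm below to 13 mm above this point, on a disc of radius 27 mm.
- tilt_knob (a joint): Levelling knob angle, rad, grows clockwise from above, range -0.6 to 3.0, starts within 0.4 of 0; friction 0.1 N m, stays where left. Each rad clockwise lifts the plate's free side by 0.06 rad. The angle at which the plate is level differs each time; it may take more than one grasp (0.7 to 2.5 rad in all).
- dial_grip (a point): Grip point of the red spring-return dial on the grey pod (125 x 115 x 50 mm, fixed), on the dial's vertical axis, 84 mm above the table; upright bar 50 mm along x (turns with the dial), 14 mm thick (y), from 23 mm below to 13 mm above it, on a disc of radius 27 mm. White line at the -x end points to dots on the pod: home white, clicks yellow, orange, big red (third).
- dial (a joint): Angle of the dial in rad, grows clockwise seen from above; 0 is home, clicks are felt at 0.4, 0.8 and 1.2, end stop at 1.3. A spring of 0.07 N m at home rising to 0.17 N m at the third click always turns it back home when released.
- tub: White lidded tub, radius 55 mm, 110 mm high, bystander; origin at the centre of its underside. Stands on the side of the scale where the pod is not.
- cutter: Red round pastry cutter ring, radius 28 mm, 30 mm high, between robot and scale, bystander; origin at the centre of its underside.
- mug: Blue mug, radius 38 mm, 85 mm high, bystander; origin at the centre of its underside.
- jar: Amber jar with yellow cap, radius 34 mm, 110 mm high, bystander; origin at the centre of its underside.
- bowl: Steel bowl, rim radius 70 mm, 60 mm high, bystander; origin at the centre of its underside.
- shaker: Small steel shaker, radius 26 mm, 75 mm high, bystander; origin at the centre of its underside.
Things that resemble listed ones, but are neither listed nor needed, are in the scene too. What is shaped like the part that bears dial_grip but purple is not meant.

How it is judged:
By the outcome, as a careful person would: the job done as asked, in the order asked, and still so for the second after the job is handed in, while the arm keeps its last pose, push and grip.
It also fails if it takes over 58 s, if anything falls off the work surface, if the arm or the gripper's body presses on something with over 40 N, if the wrist force passes 120 N, or if a joint passes its speed limit or range.

## Working session

There is one attempt and no reset: what is moved stays moved. The work goes in short steps, Python scripts to look and compute and a tool call to move; the robot and the scene stay as the last step left them, time stands still between calls to the robot, and variables do not carry over. Pictures are saved under pics/ and viewed, at most 12 in all, crops included, and the job is handed in when it is done.

Besides the shell and the picture viewer there is one more tool, called after ">>>" as name(argument=value, ...) on one line, values as JSON. move_arm: Moves the arm, as the interface text tells. Its arguments: {"type":"object","properties":{"steps":{"type":"array"},"grip_force":{"type":"number"}},"required":["steps"]}

```bash
mkdir -p pics; python3 - <<'E'
from station import monitor, capture, get_calibration
import cv2,numpy as np
for n in("scene","top"):
    im=capture(n);cv2.imwrite(f"pics/{n}0.png",im);c=get_calibration(n);print(n,c["mtx"],c["R"],c["t"])
s=monitor.read_state();print(s["time"],s["tcp_pos"],s["tool_rot"],s["force"],s["width"])
E
```

```text
scene [[558.23629916   0.         317.82278757]
 [  0.         558.23629916 238.07312111]
 [  0.           0.           1.        ]] [[ 0.3486346   0.93712481 -0.01584304]
 [ 0.66256739 -0.25837752 -0.70302597]
 [-0.66291657  0.23460209 -0.71098768]] [-0.13773467 -0.28711121  1.55547074]
top [[513.70896599   0.         319.28548514]
 [  0.         513.70896599 246.2010845 ]
 [  0.           0.           1.        ]] [[ 2.76155042e-02 -9.99608498e-01  4.49823188e-03]
 [-9.80348846e-01 -2.79621894e-02 -1.95279945e-01]
 [ 1.95329273e-01  9.82917699e-04 -9.80737227e-01]] [-0.05826062  0.5169699   1.22083179]
0.1 [0.25037579 0.51722944 0.25559048] [[-9.00076141e-01  4.35732140e-01 -6.65184812e-04]
 [ 4.35732648e-01  9.00075170e-01 -1.32206469e-03]
 [ 2.26502533e-05 -1.47980163e-03 -9.99998905e-01]] [-0.35567332  0.90615243  0.30362426] 0.08557482860150646
```

View pics/top0.png

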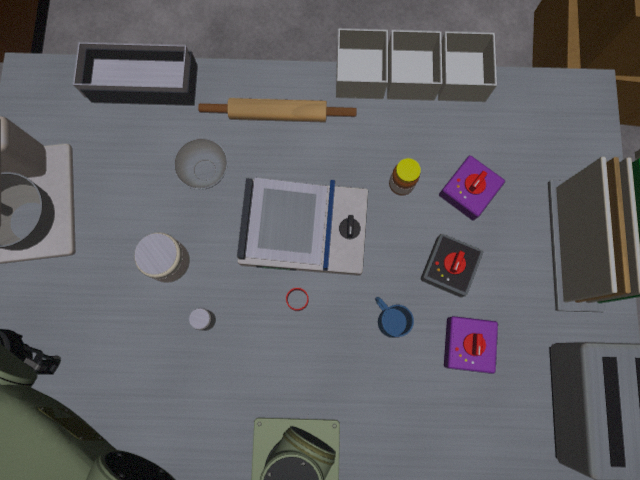

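View pics/scene0.png

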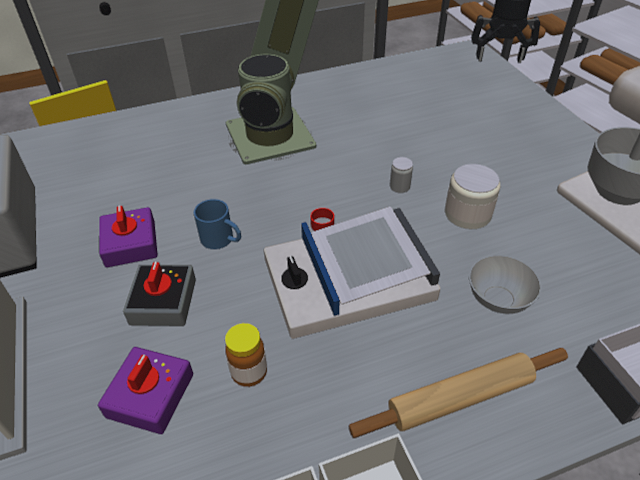

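The top view shows the black levelling knob at (350,228), beside the blue rib (330,225). Candidates for the dial are the grey pod at (456,263), a purple pod at (476,184) and a purple pod at (475,345). I choose the grey one and check it in a close crop.

```bash
python3 - <<'E'
import cv2,numpy as np
t=cv2.imread("pics/top0.png");s=cv2.imread("pics/scene0.png")
f=lambda im,x,y,w=50:cv2.resize(im[y-w:y+w,x-w:x+w],(390,290) if 0 else (390,390),interpolation=cv2.INTER_CUBIC)
a=np.hstack([f(t,350,228,33),f(t,454,264,33)]);cv2.imwrite("pics/crop0.png",a)
E
cat > h.py <<'E'
from station import monitor, capture, get_calibration
import cv2,numpy as np
def ray(n,uv,z):
    c=get_calibration(n);R,t=np.array(c["R"]),np.array(c["t"])
    d=R.T@np.linalg.solve(c["mtx"],[uv[0],uv[1],1]);o=-R.T@t
    return o+d*(z-o[2])/d[2]
def pix(n,X):
    c=get_calibration(n);p=np.array(c["mtx"])@(np.array(c["R"])@X+np.array(c["t"]));return p[:2]/p[2]
E
python3 - <<'E'
from h import *
for n,k in(("knob",(350,227)),("dial",(456,262)),("mug",(395,318)),("jar",(407,170))):print(n,ray("top",k,.09))
E
```

```text
knob [ 0.5600808  -0.11668447  0.09      ]
dial [ 0.48151948 -0.37104978  0.09      ]
mug [ 0.34479269 -0.22524252  0.09      ]
jar [ 0.70897118 -0.2553626   0.09      ]
```

View pics/crop0.png

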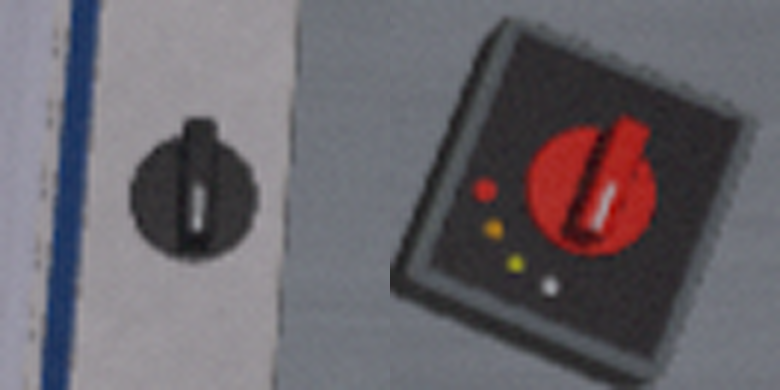

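The crop confirms the choice: grey pod, with the white line pointing to the white (home) dot. The bar ends, the discs and the dots are all readable.

```bash
python3 - <<'E'
from h import *
c=390/66
K=lambda p:(317+p[0]/c-.5+.5/c,195+p[1]/c-.5)
D=lambda p:(421+(p[0]-390)/c-.5,231+p[1]/c-.5)
print("cam",[ -np.array(get_calibration(n)["R"]).T@np.array(get_calibration(n)["t"]) for n in("top","scene")])
for nm,F,disc,far,near,z in(("knob",K,(194,198),(202,119),(198,236),.095),("dial",D,(592,190),(634,123),(596,236),.097)):
    d=ray("top",F(disc),z-.036);a=ray("top",F(far),z);b=ray("top",F(near),z);v=a-b
    print(nm,"disc",d.round(4),"far",a.round(4),"near",b.round(4),"mid",((a+b)/2).round(4),"len",np.linalg.norm(v).round(4),"ang",np.degrees(np.arctan2(v[1],v[0])).round(1))
# dots
for n,p in(("w",(550,287)),("y",(516,264)),("o",(494,229)),("r",(485,190))):
    X=ray("top",D(p),.05)-ray("top",D((592,190)),.061);print(n,np.degrees(np.arctan2(-X[1],-X[0])).round(1))
# rib: mask blue
im=cv2.imread("pics/top0.png").astype(int)
m=(im[...,0]>im[...,2]+50)&(im[...,0]>90);m[:, :318]=0;m[:,345:]=0;m[:170]=0;m[280:]=0
ys,xs=np.nonzero(m);r=cv2.minAreaRect(np.stack([xs,ys],1).astype(np.float32));bx=cv2.boxPoints(r)
print(r);P=[ray("top",b,.095)for b in bx];print(np.round(P,4),np.mean(P,0))
s=cv2.imread("pics/scene0.png");u=cv2.resize(s[200:330,240:450],(800,495),interpolation=cv2.INTER_CUBIC);cv2.imwrite("pics/crop1.png",u)
E
```

```text
cam [array([ 0.26995556, -0.04498218,  1.29853111]), array([ 1.26939692, -0.3100252 ,  0.90189176])]
knob disc [ 0.5649 -0.1171  0.059 ] far [ 0.5897 -0.1178  0.095 ] near [ 0.5405 -0.1169  0.095 ] mid [ 0.5651 -0.1173  0.095 ] len 0.0491 ang -1.0
dial disc [ 0.4849 -0.3756  0.061 ] far [ 0.5065 -0.3836  0.097 ] near [ 0.46   -0.3672  0.097 ] mid [ 0.4833 -0.3754  0.097 ] len 0.0493 ang -19.5
w -21.4
y -44.3
o -67.7
r -90.9
((328.7605895996094, 223.52137756347656), (4.150016784667969, 87.44444274902344), 4.68589973449707)
[[ 0.4599 -0.0542  0.095 ]
 [ 0.6764 -0.0661  0.095 ]
 [ 0.6759 -0.0763  0.095 ]
 [ 0.4593 -0.0641  0.095 ]] [ 0.567873   -0.06516738  0.095     ]
```

View pics/crop1.png

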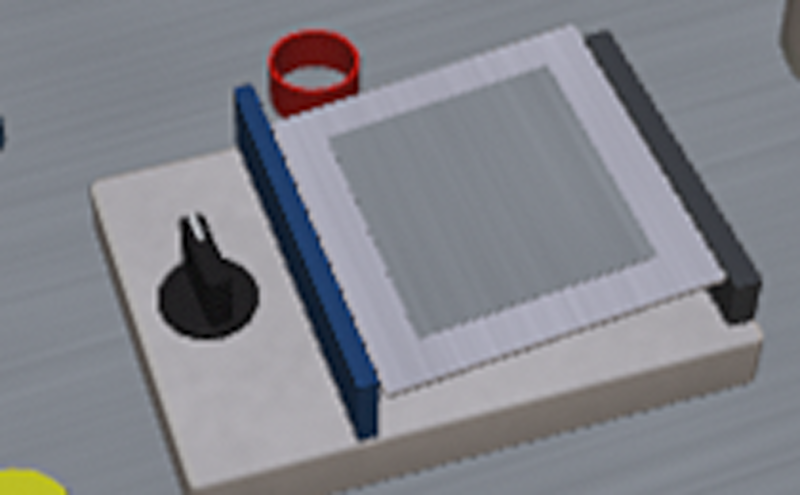

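>>> move_arm(steps=[[130, -0.56, -0.434, 0, -0.43], [130, -0.56, -0.434, 0, -0.43], [130, -0.56, -0.434, 0, -0.43], [130, -0.56, -0.434, 0, -0.43], [130, -0.56, -0.434, 0, -0.43], [130, -0.56, -0.434, 0, -0.43], [130, -0.56, -0.434, 0, -0.43], [130, -0.56, -0.434, 0, -0.43]], grip_force=60)

```text
time: 0.77
tcp_pos: [0.3968, 0.2215, 0.2562]
tool_rot: [[-1.0, 0.02, -0.0], [0.02, 1.0, -0.0], [0.0, -0.0, -1.0]]
force: [0.6, 0.8, -0.3]
width: 0.042
grasp_force: 0.0
```

>>> move_arm(steps=[[130, -0.173, -0.333, 0, 0], [130, -0.173, -0.333, 0, 0], [130, -0.173, -0.333, 0, 0], [130, -0.173, -0.333, 0, 0], [130, -0.173, -0.333, 0, 0], [130, -0.173, -0.333, 0, 0], [130, -0.173, -0.333, 0, 0], [130, -0.173, -0.333, 0, 0]])

```text
time: 1.43
tcp_pos: [0.5444, -0.0776, 0.256]
tool_rot: [[-1.0, 0.021, -0.001], [0.021, 1.0, 0.0], [0.001, 0.0, -1.0]]
force: [0.5, 0.8, 1.0]
width: 0.0423
grasp_force: 0.0
```

>>> move_arm(steps=[[130, -0.02, -0.037, 0.02, 0], [130, -0.02, -0.037, 0.06, 0], [130, -0.02, -0.037, 0.08, 0], [130, -0.02, -0.037, 0.08, 0], [130, -0.02, -0.037, 0.08, 0], [130, -0.02, -0.037, 0.08, 0]])

```text
time: 1.93
tcp_pos: [0.5642, -0.1127, 0.1778]
tool_rot: [[-1.0, 0.02, 0.002], [0.02, 1.0, -0.0], [-0.002, -0.0, -1.0]]
force: [0.1, -0.3, 0.7]
width: 0.0418
grasp_force: 0.0
```

```bash
python3 - <<'E'
from h import *
s=monitor.read_state();print(s["time"],s["tcp_pos"],s["tool_rot"].round(4) if hasattr(s["tool_rot"],"round") else s["tool_rot"],s["q"],s["width"])
R=np.array(s["tool_rot"]);p=np.array(s["tcp_pos"]);print(R.T@(np.array([.565,-.117,.088])-p))
a=capture("top");b=capture("scene")
cv2.imwrite("pics/top1.png",a);cv2.imwrite("pics/scene1.png",b)
u=np.hstack([cv2.resize(a[170:290,290:410],(400,400)),cv2.resize(b[190:330,230:370],(400,400))]);cv2.imwrite("pics/crop2.png",u)
E
```

```text
1.9333 [ 0.56419844 -0.11270288  0.17776731] [[-9.998e-01  2.030e-02  2.400e-03]
 [ 2.030e-02  9.998e-01 -4.000e-04]
 [-2.400e-03 -3.000e-04 -1.000e+00]] [-1.24458582e+01  2.17005429e+01  9.64720077e+01  8.86611352e-03
  6.16892190e+01 -1.01287424e+02] 0.041811283107226795
[-0.0006738  -0.00424959  0.08977062]
```

View pics/crop2.png

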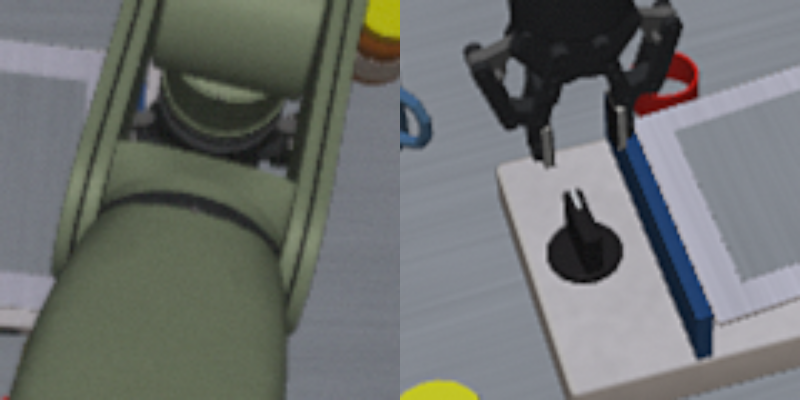

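The crop shows the fingers straddling the knob bar (580,215), clear of the rib. I lower onto it and watch the force.

>>> move_arm(steps=[[130, -0.001, -0.004, 0.03, 0], [130, -0.001, -0.004, 0.06, 0], [130, -0.001, -0.004, 0.075, 0], [130, -0.001, -0.004, 0.085, 0], [130, -0.001, -0.004, 0.09, 0], [130, -0.001, -0.004, 0.09, 0]])

```text
time: 2.53
tcp_pos: [0.5646, -0.1167, 0.0866]
tool_rot: [[-1.0, 0.02, 0.001], [0.02, 1.0, -0.0], [-0.001, -0.0, -1.0]]
force: [-0.4, 0.4, -0.4]
width: 0.0418
grasp_force: 0.0
```

>>> move_arm(steps=[[255, 0, 0, 0, 0], [255, 0, 0, 0, 0], [255, 0, 0, 0, 0], [255, 0, 0, 0, 0], [255, 0, 0, 0, 0], [255, 0, 0, 0, 0]])

```text
time: 3.03
tcp_pos: [0.5653, -0.1161, 0.088]
tool_rot: [[-1.0, 0.021, 0.003], [0.021, 1.0, 0.001], [-0.003, 0.001, -1.0]]
force: [-0.3, 5.2, 6.6]
width: 0.0133
grasp_force: 59.4
```

```bash
cat > tilt.py <<'E'
from h import *
import sys
# slope of the plate's camera-side edge in its vertical plane; and of the base's bottom edge
def edgeprof(b,cols,lo,hi,sig=1.0):
    g=cv2.GaussianBlur(b.astype(np.float32).mean(2),(3,3),0);out=[]
    for i,c in enumerate(cols):
        l,h=int(lo[i]),int(hi[i]);d=np.diff(g[l:h,c]);k=int(np.argmin(d)) # bright->dark going down
        if 0<k<len(d)-1:
            q=d[k-1]-2*d[k]+d[k+1];o=.5*(d[k-1]-d[k+1])/q if q else 0
        else:o=0
        out.append((c,l+k+.5+o))
    return np.array(out)
b=capture("scene");cv2.imwrite("pics/"+sys.argv[1],b)
s=3.81;C=lambda x,y:(240+x/s,200+y/s)
rdir=np.array([.2165,-.0119]);rdir/=np.linalg.norm(rdir);n=np.array([-rdir[1],rdir[0]])
c0=np.array([.565,-.117])+52*n/1000
def cast(uv,off):
    c=get_calibration("scene");R,t=np.array(c["R"]),np.array(c["t"]);o=-R.T@t;d=R.T@np.linalg.solve(c["mtx"],[*uv,1])
    k=((c0-o[:2])@rdir+off)/(d[:2]@rdir);X=o+k*d;return np.array([(X[:2]-c0)@n,X[2]])
def fit(E,off):
    P=np.array([cast(e,off) for e in E]);w=np.ones(len(P),bool)
    for _ in range(4):
        f=np.polyfit(P[w,0],P[w,1],1);r=np.abs(P[:,1]-np.polyval(f,P[:,0]));w=r<max(.0012,1.5*np.median(r))
    return f,w.sum(),P[w].min(0)
# edge guess: plate line predicted for trial
def pred(off,z0,z1):
    f=lambda y,z:pix("scene",np.array([*(c0+rdir*off+n*y),z]))
    return f(.008,z0),f(.19,z1)
print("plate pred (tilt .08)",pred(.1,.095-.0145,.095),"base",pred(.108,0,0))
E
python3 tilt.py scene2.png; python3 - <<'E'
import cv2
b=cv2.imread("pics/scene2.png");cv2.imwrite("pics/crop3.png",cv2.resize(b[190:340,240:450],(798,570),interpolation=cv2.INTER_CUBIC))
E
```

```text
plate pred (tilt .08) (array([336.75020631, 299.84592857]), array([427.15025168, 271.9042868 ])) base (array([337.71660364, 328.5958154 ]), array([423.04820037, 305.75384011]))
```

View pics/crop3.png

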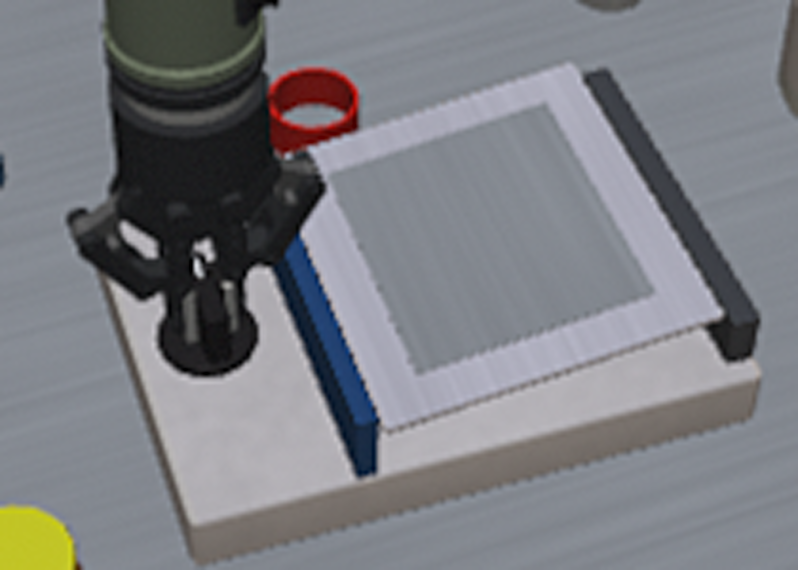

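The fingers hold the knob bar, and the plate's camera-side edge runs from about px (342,303) to (430,274), with its free end below the rib top. I measure the tilt from that edge.

```bash
python3 - <<'E'
s=open("tilt.py").read().split("# edge guess")[0].replace('b=capture("scene");cv2.imwrite("pics/"+sys.argv[1],b)','b=capture("scene") if len(sys.argv)<2 else cv2.imread(sys.argv[1])')
s+='''
P=lambda off,y,z:pix("scene",np.array([*(c0+rdir*off+n*y),z]))
def meas(off,z,tilts,y0,y1):
    g=cv2.GaussianBlur(b.astype(np.float32).mean(2),(3,3),0);dv=g[1:]-g[:-1];best=None
    for dz in np.arange(-.006,.0061,.001):
        for th in tilts:
            ys=np.linspace(y0,y1,60);uv=np.array([P(off,y,z+dz-th*(.19-y)) for y in ys],np.float32)
            v=cv2.remap(dv,uv[:,:1],uv[:,1:]-.5,cv2.INTER_LINEAR).mean()
            if best is None or v<best[0]:best=(v,dz,th)
    v,dz,th=best;a=P(off,y0,z+dz-th*(.19-y0));e=P(off,y1,z+dz-th*(.19-y1))
    cols=np.arange(int(a[0])+1,int(e[0]));m=a[1]+(cols-a[0])*(e[1]-a[1])/(e[0]-a[0])
    f,k,_=fit(edgeprof(b,cols,np.round(m)-3,np.round(m)+4),off)
    return f[0],np.polyval(f,.008),np.polyval(f,.19),k,dz,th
A=meas(.1,.092,np.arange(-.04,.17,.005),.018,.17)
B=meas(.108,.0,np.arange(-.03,.031,.005),-.03,.17)
print("plate slope %.4f zfree %.4f zhinge %.4f n%d (%.3f %.3f)"%A,"| base slope %.4f z %.4f %.4f n%d (%.3f %.3f)"%B)
t=monitor.read_state();print(t["time"],np.round(t["tcp_pos"],4),np.round(t["ft_torque"],2),np.round(t["force"],1),"yaw",np.degrees(np.arctan2(t["tool_rot"][1][1],t["tool_rot"][0][1])).round(1),"q6",np.round(t["q"][5],1))
'''
open("tilt.py","w").write(s)
E
python3 tilt.py pics/scene0.png; python3 tilt.py pics/scene1.png;python3 tilt.py
```

```text
Traceback (most recent call last):
  File "tilt.py", line 38, in <module>
    A=meas(.1,.092,np.arange(-.04,.17,.005),.018,.17)
  File "tilt.py", line 31, in meas
    ys=np.linspace(y0,y1,60);uv=np.array([P(off,y,z+dz-th*(.19-y)) for y in ys],np.float32)
                                          ~^^^^^^^^^^^^^^^^^^^^^^^
  File "tilt.py", line 26, in <lambda>
    P=lambda off,y,z:pix("scene",np.array([*(c0+rdir*off+n*y),z]))
                     ~~~^^^^^^^^^^^^^^^^^^^^^^^^^^^^^^^^^^^^^^^^^^
  File "h.py", line 8, in pix
    c=get_calibration(n);p=np.array(c["mtx"])@(np.array(c["R"])@X+np.array(c["t"]));return p[:2]/p[2]
ValueError: time passes only in moves, steps and waits
Traceback (most recent call last):
  File "tilt.py", line 38, in <module>
    A=meas(.1,.092,np.arange(-.04,.17,.005),.018,.17)
  File "tilt.py", line 31, in meas
    ys=np.linspace(y0,y1,60);uv=np.array([P(off,y,z+dz-th*(.19-y)) for y in ys],np.float32)
                                          ~^^^^^^^^^^^^^^^^^^^^^^^
  File "tilt.py", line 26, in <lambda>
    P=lambda off,y,z:pix("scene",np.array([*(c0+rdir*off+
[... 245 characters left out ...]
s, steps and waits
Traceback (most recent call last):
  File "tilt.py", line 38, in <module>
    A=meas(.1,.092,np.arange(-.04,.17,.005),.018,.17)
  File "tilt.py", line 31, in meas
    ys=np.linspace(y0,y1,60);uv=np.array([P(off,y,z+dz-th*(.19-y)) for y in ys],np.float32)
                                          ~^^^^^^^^^^^^^^^^^^^^^^^
  File "tilt.py", line 26, in <lambda>
    P=lambda off,y,z:pix("scene",np.array([*(c0+rdir*off+n*y),z]))
                     ~~~^^^^^^^^^^^^^^^^^^^^^^^^^^^^^^^^^^^^^^^^^^
  File "h.py", line 8, in pix
    c=get_calibration(n);p=np.array(c["mtx"])@(np.array(c["R"])@X+np.array(c["t"]));return p[:2]/p[2]
ValueError: time passes only in moves, steps and waits
```

`get_calibration` was being called too often, so I cache it.

```bash
sed -i 's/^import cv2,numpy as np$/import cv2,numpy as np\nfrom functools import lru_cache\nget_calibration=lru_cache(None)(get_calibration)/' h.py
python3 tilt.py pics/scene0.png; python3 tilt.py pics/scene1.png;python3 tilt.py
```

```text
plate slope 0.1350 zfree 0.0675 zhinge 0.0921 n75 (0.000 0.135) | base slope -0.0083 z -0.0040 -0.0055 n62 (-0.003 0.005)
3.1333 [ 0.5653 -0.1161  0.088 ] [ 0.74  0.01 -0.03] [0.3 5.5 6.1] yaw 88.8 q6 -101.7
plate slope 0.1280 zfree 0.0688 zhinge 0.0921 n75 (0.000 0.125) | base slope -0.0187 z -0.0042 -0.0076 n74 (-0.003 0.005)
3.1333 [ 0.5653 -0.1161  0.088 ] [ 0.74  0.01 -0.03] [0.3 5.5 6.1] yaw 88.8 q6 -101.7
plate slope 0.1276 zfree 0.0689 zhinge 0.0921 n75 (0.000 0.125) | base slope -0.0165 z -0.0040 -0.0070 n70 (-0.003 0.005)
3.1833 [ 0.5653 -0.1161  0.088 ] [ 0.81 -0.02  0.03] [-0.6  5.3  6.3] yaw 88.8 q6 -101.7
```

>>> move_arm(steps=[[255, 0, 0, 0, 0.1], [255, 0, 0, 0, 0.2], [255, 0, 0, 0, 0.3], [255, 0, 0, 0, 0.4], [255, 0, 0, 0, 0.5], [255, 0, 0, 0, 0.6], [255, 0, 0, 0, 0.7], [255, 0, 0, 0, 0.8]])

```text
time: 3.85
tcp_pos: [0.5652, -0.1161, 0.088]
tool_rot: [[-0.678, 0.735, 0.003], [0.735, 0.678, 0.001], [-0.001, 0.003, -1.0]]
force: [0.7, 4.5, 5.9]
width: 0.0132
grasp_force: 59.4
```

```bash
python3 tilt.py
```

```text
plate slope 0.0794 zfree 0.0780 zhinge 0.0924 n75 (0.000 0.075) | base slope -0.0074 z -0.0042 -0.0055 n61 (-0.003 0.005)
3.9 [ 0.5652 -0.1161  0.088 ] [ 0.73  0.11 -0.05] [-0.2  4.9  5.7] yaw 42.5 q6 -55.3
```

>>> move_arm(steps=[[255, 0, 0, 0, 0.12], [255, 0, 0, 0, 0.24], [255, 0, 0, 0, 0.36], [255, 0, 0, 0, 0.48], [255, 0, 0, 0, 0.6], [255, 0, 0, 0, 0.72], [255, 0, 0, 0, 0.84], [255, 0, 0, 0, 0.95]])

```text
time: 4.57
tcp_pos: [0.5651, -0.1161, 0.088]
tool_rot: [[0.204, 0.979, 0.003], [0.979, -0.204, 0.001], [0.002, 0.002, -1.0]]
force: [0.7, 5.8, 7.2]
width: 0.0131
grasp_force: 59.5
```

```bash
python3 tilt.py; python3 - <<'E'
from h import *
b=capture("scene");cv2.imwrite("pics/scene4.png",b);cv2.imwrite("pics/crop4.png",cv2.resize(b[190:340,240:450],(798,570),interpolation=cv2.INTER_CUBIC))
E
```

```text
plate slope 0.0234 zfree 0.0886 zhinge 0.0928 n75 (0.001 0.025) | base slope 0.0085 z -0.0046 -0.0030 n56 (-0.003 0.005)
4.6167 [ 0.5651 -0.116   0.088 ] [ 0.8   0.24 -0.05] [-0.3  4.5  6.5] yaw -12.0 q6 -0.9
```

View pics/crop4.png

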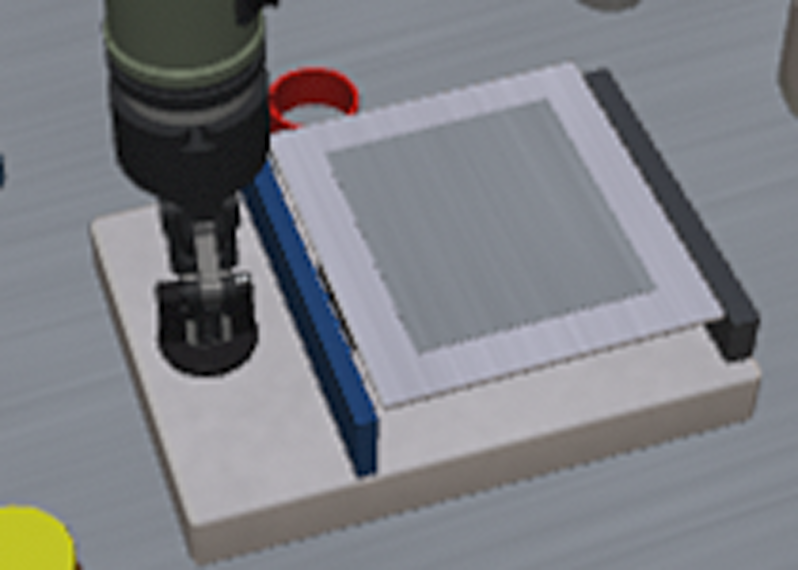

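The plate's free edge now sits just below the rib top, near (385,405) in the crop. The plane's yaw error biases the slope, so I fit the base's long top and bottom edges as a level reference.

```bash
cat >> tilt.py <<'E'
def linefit(p,q,half=3,sub=None):
    cols=np.arange(p[0],q[0]);m=p[1]+(cols-p[0])*(q[1]-p[1])/(q[0]-p[0])
    E=edgeprof(b,cols,np.round(m)-half,np.round(m)+half+1)
    w=np.ones(len(E),bool)
    for _ in range(6):
        f=np.polyfit(E[w,0],E[w,1],1);r=np.abs(E[:,1]-np.polyval(f,E[:,0]));w=r<max(.5,2*np.median(r))
    return f,w.sum(),r[w].std()
for nm,p,q,off in(("top",(296,328),(436,289),.108),("bot",(294,337),(436,299),.108)):
    f,k,sd=linefit(p,q)
    for o in (.1,.108,.113):
        X=[cast((u,np.polyval(f,u)),o) for u in(p[0],q[0])];print(nm,o,np.round(X,4).tolist(),"slope %.4f"%((X[1][1]-X[0][1])/(X[1][0]-X[0][0])),k,sd.round(2))
E
python3 tilt.py pics/scene0.png;python3 tilt.py pics/scene4.png; python3 - <<'E'
from h import *
# yaw from top view: right base edge and rib edges, subpixel
im=cv2.imread("pics/top0.png").astype(np.float32)
g=cv2.GaussianBlur(im,(3,3),0)
def vf(ch,l0,l1,rows,sgn,z):
    E=[]
    for i,r in enumerate(rows):
        m=l0+(l1-l0)*i/(len(rows)-1);a=int(m)-4;d=sgn*np.diff(ch[r,a:a+9]);k=int(np.clip(np.argmax(d),1,len(d)-2))
        q=d[k-1]-2*d[k]+d[k+1];E.append((a+k+.5+(.5*(d[k-1]-d[k+1])/q if q else 0),r))
    E=np.array(E);f=np.polyfit(E[:,1],E[:,0],1)
    for _ in range(4):
        res=np.abs(E[:,0]-np.polyval(f,E[:,1]));w=res<max(.4,2*np.median(res));f=np.polyfit(E[w,1],E[w,0],1)
    A,B=[ray("top",(np.polyval(f,r),r),z) for r in(rows[-1],rows[0])];v=B-A;return np.degrees(np.arctan2(v[1],v[0])).round(2),A.round(4),B.round(4),w.sum()
print("base right",vf(g.mean(2),367,362,range(190,268),-1,.045))
d=g[...,0]-g[...,2]
print("rib L",vf(d,331,325,range(186,264),1,.095));print("rib R",vf(d,335,329,range(186,264),-1,.095))
E
```

```text
plate slope 0.1350 zfree 0.0675 zhinge 0.0921 n75 (0.000 0.135) | base slope -0.0083 z -0.0040 -0.0055 n62 (-0.003 0.005)
4.6667 [ 0.5652 -0.116   0.088 ] [ 0.7   0.17 -0.08] [0.2 5.  5.8] yaw -11.6 q6 -1.3
top 0.1 [[-0.0732, 0.0307], [0.218, 0.0306]] slope -0.0004 133 0.03
top 0.108 [[-0.0749, 0.0421], [0.2125, 0.0419]] slope -0.0004 133 0.03
top 0.113 [[-0.076, 0.0492], [0.209, 0.049]] slope -0.0004 133 0.03
bot 0.1 [[-0.0784, 0.0043], [0.2217, 0.0059]] slope 0.0054 118 0.14
bot 0.108 [[-0.08, 0.016], [0.2161, 0.0176]] slope 0.0054 118 0.14
bot 0.113 [[-0.0811, 0.0233], [0.2126, 0.0249]] slope 0.0054 118 0.14
plate slope 0.0202 zfree 0.0891 zhinge 0.0928 n75 (0.000 0.015) | base slope -0.0093 z -0.0039 -0.0056 n63 (-0.003 0.005)
4.6667 [ 0.5652 -0.116   0.088 ] [ 0.7   0.17 -0.08] [0.2 5.  5.8] yaw -11.6 q6 -1.3
top 0.1 [[-0.0732, 0.0307], [0.218, 0.0306]] slope -0.0005 133 0.03
top 0.108 [[-0.0749, 0.0421], [0.2125, 0.0419]] slope -0.0005 133 0.03
top 0.113 [[-0.076, 0.0492], [0.209, 0.049]] slope -0.0005 133 0.03
bot 0.1 [[-0.0784, 0.0042], [0.2217, 0.0057]] slope 0.0050 110 0.15
bot 0.108 [[-0.08, 0.0159], [0.2161, 0.0174]] slope 0.0050 110 0.15
bot 0.113 [[-0.0811, 0.0232], [0.2126, 0.0247]] slope 0.0050 110 0.15
base right (np.float64(-3.21), array([ 0.4703, -0.1503,  0.045 ]), array([ 0.6688, -0.1614,  0.045 ]), np.int64(77))
rib L (np.float64(-3.19), array([ 0.4693, -0.0539,  0.095 ]), array([ 0.6605, -0.0646,  0.095 ]), np.int64(78))
rib R (np.float64(-3.17), array([ 0.4696, -0.065 ,  0.095 ]), array([ 0.6608, -0.0756,  0.095 ]), np.int64(78))
```

The base edge is level to 0.0005, so the bias is negligible. About 0.022 rad of tilt remains, which is about 0.37 rad of knob.

>>> move_arm(steps=[[255, 0, 0, 0, 0.1], [255, 0, 0, 0, 0.2], [255, 0, 0, 0, 0.3], [255, 0, 0, 0, 0.36], [255, 0, 0, 0, 0.36], [255, 0, 0, 0, 0.36]])

```text
time: 5.17
tcp_pos: [0.5651, -0.116, 0.088]
tool_rot: [[0.532, 0.847, 0.003], [0.847, -0.532, 0.001], [0.003, 0.002, -1.0]]
force: [0.6, 4.7, 6.3]
width: 0.013
grasp_force: 59.4
```

```bash
for i in 1 2 3; do python3 tilt.py|head -2; done; python3 - <<'E'
from h import *
b=capture("scene");cv2.imwrite("pics/scene5.png",b);cv2.imwrite("pics/crop5.png",cv2.resize(b[215:315,300:440],(798,570),interpolation=cv2.INTER_CUBIC))
E
```

```text
plate slope 0.0014 zfree 0.0927 zhinge 0.0930 n75 (0.001 -0.000) | base slope 0.0036 z -0.0043 -0.0037 n58 (-0.003 0.005)
5.2167 [ 0.5652 -0.116   0.088 ] [ 0.86  0.29 -0.02] [-0.3  5.1  5.8] yaw -32.1 q6 19.2
plate slope 0.0003 zfree 0.0929 zhinge 0.0930 n75 (0.001 -0.000) | base slope -0.0117 z -0.0038 -0.0059 n66 (-0.003 0.005)
5.2667 [ 0.5651 -0.116   0.088 ] [ 0.85  0.23 -0.09] [0.5 5.8 5.7] yaw -32.1 q6 19.2
plate slope 0.0017 zfree 0.0927 zhinge 0.0930 n75 (0.001 -0.000) | base slope -0.0273 z -0.0037 -0.0086 n76 (-0.003 0.005)
5.3167 [ 0.5652 -0.116   0.088 ] [ 0.87  0.26 -0.02] [-0.7  4.9  6.5] yaw -32.1 q6 19.2
```

View pics/crop5.png

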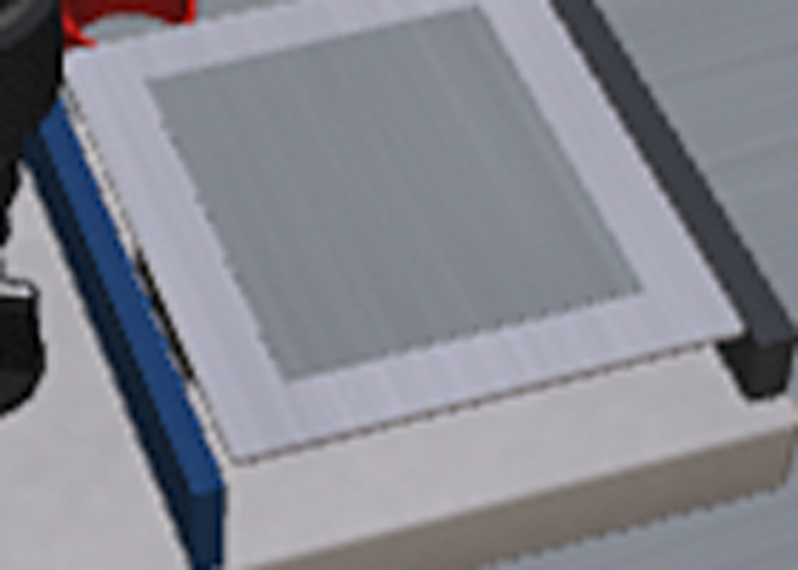

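The plate edge is parallel to the base edge and flush with the rib, with about 0.0015 rad left. I add 0.02 rad, release and lift.

>>> move_arm(steps=[[255, 0, 0, 0, 0.02], [255, 0, 0, 0, 0.02], [130, 0, 0, 0, 0.02], [130, 0, 0, 0, 0.02], [130, 0, 0, 0, 0.02], [130, 0, 0, -0.04, 0.02], [130, 0, 0, -0.08, 0.02], [130, 0, 0, -0.12, 0.02]])

```text
time: 6.03
tcp_pos: [0.5636, -0.1172, 0.207]
tool_rot: [[0.548, 0.836, -0.002], [0.836, -0.548, 0.0], [-0.001, -0.002, -1.0]]
force: [1.2, -1.2, -0.2]
width: 0.0414
grasp_force: 0.0
```

```bash
for i in 1 2 3; do python3 tilt.py|head -1; done; python3 - <<'E'
from h import *
s=monitor.read_state();R=np.array(s["tool_rot"]);p=np.array(s["tcp_pos"]);print(p,R.round(3),s["q"],s["width"])
T=np.array([.484,-.3755,p[2]]);print(R.T@(T-p),np.linalg.norm(T-p))
E
```

```text
plate slope -0.0003 zfree 0.0930 zhinge 0.0930 n75 (0.001 -0.000) | base slope -0.0103 z -0.0036 -0.0055 n61 (-0.003 0.005)
plate slope -0.0000 zfree 0.0930 zhinge 0.0930 n75 (0.001 -0.000) | base slope -0.0126 z -0.0036 -0.0059 n62 (-0.003 0.005)
plate slope -0.0004 zfree 0.0931 zhinge 0.0930 n75 (0.001 -0.000) | base slope -0.0049 z -0.0042 -0.0051 n60 (-0.003 0.005)
[ 0.56603825 -0.11767202  0.2099003 ] [[ 0.548  0.836  0.008]
 [ 0.836 -0.548 -0.002]
 [ 0.002  0.008 -1.   ]] [-1.28730883e+01  2.02482244e+01  9.37064494e+01 -2.26355841e-02
  6.55839097e+01  2.03804063e+01] 0.041708577608863984
[-2.60606222e-01  7.27319209e-02 -8.44788122e-05] 0.27056522737277694
```

>>> move_arm(steps=[[130, -0.033, 0.009, 0, -0.12], [130, -0.066, 0.018, 0, -0.24], [130, -0.099, 0.027, 0, -0.36], [130, -0.132, 0.036, 0, -0.48], [130, -0.165, 0.046, 0, -0.6], [130, -0.198, 0.055, 0, -0.72], [130, -0.231, 0.064, 0, -0.84], [130, -0.26, 0.073, 0, -0.96]])

```text
time: 6.85
tcp_pos: [0.4809, -0.376, 0.2042]
tool_rot: [[-0.376, 0.927, -0.003], [0.927, 0.376, 0.002], [0.003, -0.002, -1.0]]
force: [0.7, -0.3, 0.1]
width: 0.0419
grasp_force: 0.0
```

>>> move_arm(steps=[[130, 0, 0, 0, -0.12], [130, 0, 0, 0, -0.24], [130, 0, 0, 0, -0.36], [130, 0, 0, 0, -0.48], [130, 0, 0, 0, -0.6], [130, 0, 0, 0, -0.72], [130, 0, 0, 0, -0.83], [130, 0, 0, 0, -0.83]])

```text
time: 7.52
tcp_pos: [0.482, -0.374, 0.2043]
tool_rot: [[-0.936, 0.352, -0.003], [0.352, 0.936, 0.002], [0.004, 0.001, -1.0]]
force: [-0.3, 0.6, -0.3]
width: 0.0416
grasp_force: 0.0
```

```bash
python3 - <<'E'
from h import *
s=monitor.read_state();R=np.array(s["tool_rot"]);p=np.array(s["tcp_pos"]);print(s["time"],p,R.round(3),s["q"],s["width"])
T=np.array([.484,-.3755,.090]);print(R.T@(T-p),"yaw",np.degrees(np.arctan2(R[1,1],R[0,1])))
b=capture("scene");c=b[220:340,80:240]
cv2.imwrite("pics/crop6.png",cv2.resize(c,(800,600),interpolation=cv2.INTER_CUBIC))
# two-view check of dial: tip pixels predicted
print(pix("scene",np.array([.484,-.3755,.097])),pix("scene",np.array([.484,-.3755,.061])))
E
```

```text
7.5167 [ 0.48198031 -0.37404475  0.20425949] [[-0.936  0.352 -0.003]
 [ 0.352  0.936  0.002]
 [ 0.004  0.001 -1.   ]] [-3.88883300e+01  2.35637598e+01  8.92929471e+01 -1.18907344e-02
  6.73514245e+01 -1.08298099e+02] 0.041616738083477545
[-0.00280332 -0.00076176  0.11424968] yaw 69.41427115014135
[150.78986242 270.39910069] [154.9539982  282.45629596]
```

View pics/crop6.png

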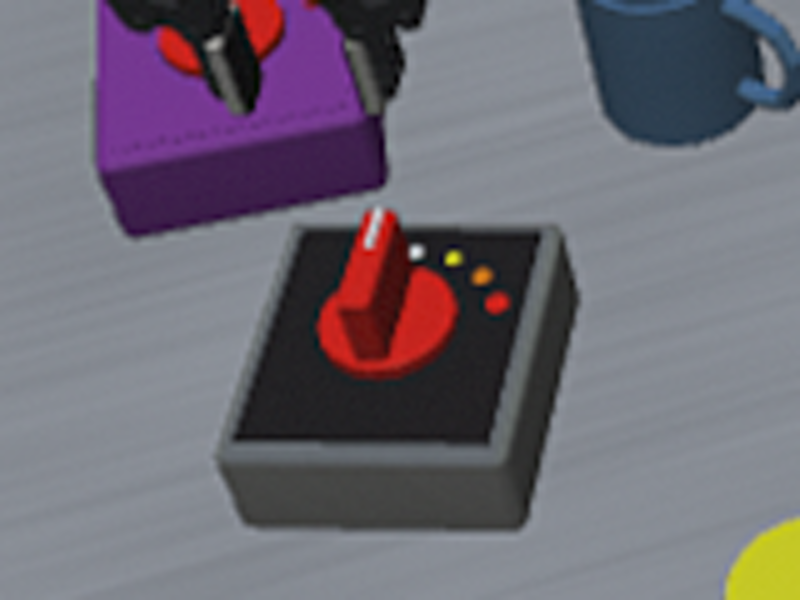

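```bash
python3 - <<'E'
from h import *
def lab(n,im,x0,x1,y0,y1):
    h=cv2.cvtColor(im,cv2.COLOR_BGR2HSV);m=(((h[...,0]<9)|(h[...,0]>172))&(h[...,1]>120)&(h[...,2]>60)).astype(np.uint8)
    k=np.zeros_like(m);k[y0:y1,x0:x1]=m[y0:y1,x0:x1]
    N,L,S,C=cv2.connectedComponentsWithStats(k);i=1+np.argmax(S[1:,4])
    print(n,S[i],C[i]);return (L==i).astype(np.uint8)
T=cv2.imread("pics/top0.png");S=cv2.imread("pics/scene0.png")
lab("top",T,425,485,235,295);lab("scene",S,130,185,258,310)
for p in((.484,-.3755),(.484,-.371),(.488,-.373)):
  for n in("top","scene"):
    a=np.linspace(0,2*np.pi,60);P=np.array([pix(n,np.array([p[0]+.027*np.cos(t),p[1]+.027*np.sin(t),.061])) for t in a]);print(p,n,P.min(0).round(1),P.max(0).round(1))
E
```

```text
top [444 250  22  25 386] [454.82901554 262.23834197]
scene [143 262  29  34 583] [156.59862779 281.59348199]
(0.484, -0.3755) top [443.6 252.2] [465.7 274. ]
(0.484, -0.3755) scene [141.  272.2] [168.8 293.1]
(0.484, -0.371) top [441.8 252.1] [463.9 273.9]
(0.484, -0.371) scene [143.3 271.5] [171.1 292.5]
(0.488, -0.373) top [442.6 250.5] [464.6 272.3]
(0.488, -0.373) scene [142.6 273.2] [170.4 294.2]
```

>>> move_arm(steps=[[130, -0.003, 0.001, 0.035, 0], [130, -0.003, 0.001, 0.07, 0], [130, -0.003, 0.001, 0.095, 0], [130, -0.003, 0.001, 0.108, 0], [130, -0.003, 0.001, 0.114, 0], [130, -0.003, 0.001, 0.114, 0]])

```text
time: 8.07
tcp_pos: [0.485, -0.3738, 0.0902]
tool_rot: [[-0.935, 0.355, -0.003], [0.355, 0.935, 0.003], [0.004, 0.001, -1.0]]
force: [0.6, -0.5, -0.4]
width: 0.0421
grasp_force: 0.0
```

>>> move_arm(steps=[[255, 0, 0, 0, 0], [255, 0, 0, 0, 0], [255, 0, 0, 0, 0], [255, 0, 0, 0, 0], [255, 0, 0, 0, 0], [255, 0, 0, 0, 0]])

```text
time: 8.57
tcp_pos: [0.4865, -0.3757, 0.0938]
tool_rot: [[-0.935, 0.354, 0.002], [0.354, 0.935, -0.003], [-0.003, -0.002, -1.0]]
force: [-2.8, -4.1, 7.2]
width: 0.0131
grasp_force: 59.8
```

```bash
python3 tilt.py|tail -7|head -1; python3 - <<'E'
from h import *
s=monitor.read_state();R=np.array(s["tool_rot"])
print(s["time"],s["tcp_pos"],"tool force",R.T@np.array(s["force"]),s["ft_torque"],s["width"],s["grasp_force"],"yaw",np.degrees(np.arctan2(R[1,1],R[0,1])))
E
```

```text
8.6167 [ 0.4865 -0.3757  0.0938] [-0.61  0.39 -0.68] [-1.8 -4.5  7. ] yaw 69.3 q6 -108.0
8.6167 [ 0.48648073 -0.37566106  0.09378908] tool force [ 0.09373888 -4.90609329 -6.97567356] [-0.61121445  0.39059232 -0.67779614] 0.0130113591033239 59.824780225753784 yaw 69.27343845970597
```

>>> move_arm(steps=[[255, 0, -0.002, 0, 0.09], [255, 0, -0.002, 0, 0.19], [255, 0, -0.002, 0, 0.29], [255, 0, -0.002, 0, 0.39], [255, 0, -0.002, 0, 0.49], [255, 0, -0.002, 0, 0.59], [255, 0, -0.002, 0, 0.69], [255, 0, -0.002, 0, 0.79]], grip_force=80)

```text
time: 9.28
tcp_pos: [0.4853, -0.3771, 0.0938]
tool_rot: [[-0.406, 0.914, 0.0], [0.914, 0.406, -0.002], [-0.002, -0.001, -1.0]]
force: [-4.7, -4.1, 7.9]
width: 0.0126
grasp_force: 80.3
```

>>> move_arm(steps=[[255, 0, 0, 0, 0.09], [255, 0, 0, 0, 0.18], [255, 0, 0, 0, 0.27], [255, 0, 0, 0, 0.36], [255, 0, 0, 0, 0.42], [255, 0, 0, 0, 0.45], [255, 0, 0, 0, 0.45], [255, 0, 0, 0, 0.45]])

```text
time: 9.95
tcp_pos: [0.4843, -0.3774, 0.0938]
tool_rot: [[0.027, 1.0, -0.002], [1.0, -0.027, -0.003], [-0.003, -0.001, -1.0]]
force: [-6.6, -3.6, 8.9]
width: 0.0123
grasp_force: 80.5
```

```bash
python3 tilt.py|head -2; python3 - <<'E'
from h import *
s=monitor.read_state();R=np.array(s["tool_rot"])
y=np.degrees(np.arctan2(R[1,1],R[0,1]));print(s["time"],s["tcp_pos"],"tool force",R.T@np.array(s["force"]),s["ft_torque"],s["width"],s["grasp_force"],"yaw",y,"turned",np.radians(69.27-y))
b=capture("scene");t=capture("top");cv2.imwrite("pics/scene7.png",b);cv2.imwrite("pics/top7.png",t)
cv2.imwrite("pics/crop7.png",np.hstack([cv2.resize(b[215:335,80:240],(480,360),interpolation=cv2.INTER_CUBIC)[:, :400],cv2.resize(t[225:305,415:495],(360,360),interpolation=cv2.INTER_CUBIC)]))
E
```

```text
plate slope -0.0000 zfree 0.0930 zhinge 0.0930 n75 (0.001 -0.000) | base slope -0.0123 z -0.0045 -0.0067 n70 (-0.003 0.005)
10.0 [ 0.4843 -0.3774  0.0938] [-0.71  1.06  0.07] [-6.3 -3.5  9.4] yaw -1.6 q6 -37.2
10.0 [ 0.48426308 -0.37737088  0.09381155] tool force [-3.66220969 -6.1892898  -9.38958087] [-0.7144314   1.05774958  0.06582384] 0.012847284824354613 80.47419548034668 yaw -1.569120122028763 turned 1.2363758853451692
```

View pics/crop7.png

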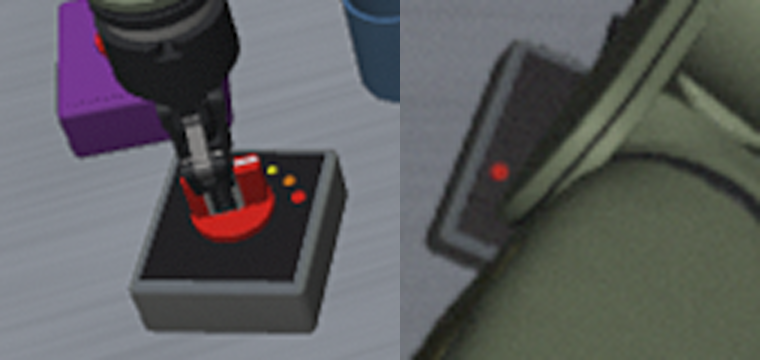

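```bash
python3 - <<'E'
from h import *
b=cv2.imread("pics/scene7.png");cv2.imwrite("pics/crop8.png",cv2.resize(b[250:300,130:190],(720,600),interpolation=cv2.INTER_CUBIC))
# predicted far-top-edge of bar for dial angles, centre about the seen one
for a in(1.1,1.2,1.25,1.3):
    w=np.radians(159-np.degrees(a));d=np.array([np.cos(w),np.sin(w)]);n=np.array([d[1],-d[0]]);c=np.array([.486,-.3735])
    print(a,[((pix("scene",np.array([*(c+s*.025*d+k*.007*n),.097]))-[130,250])*12).round(0).tolist() for s in(1,-1) for k in(1,-1)])
E
```

```text
1.1 [[428.0, 226.0], [404.0, 168.0], [120.0, 334.0], [99.0, 275.0]]
1.2 [[427.0, 238.0], [412.0, 178.0], [113.0, 324.0], [100.0, 262.0]]
1.25 [[426.0, 244.0], [415.0, 182.0], [110.0, 319.0], [102.0, 256.0]]
1.3 [[424.0, 250.0], [418.0, 187.0], [107.0, 314.0], [103.0, 250.0]]
```

View pics/crop8.png

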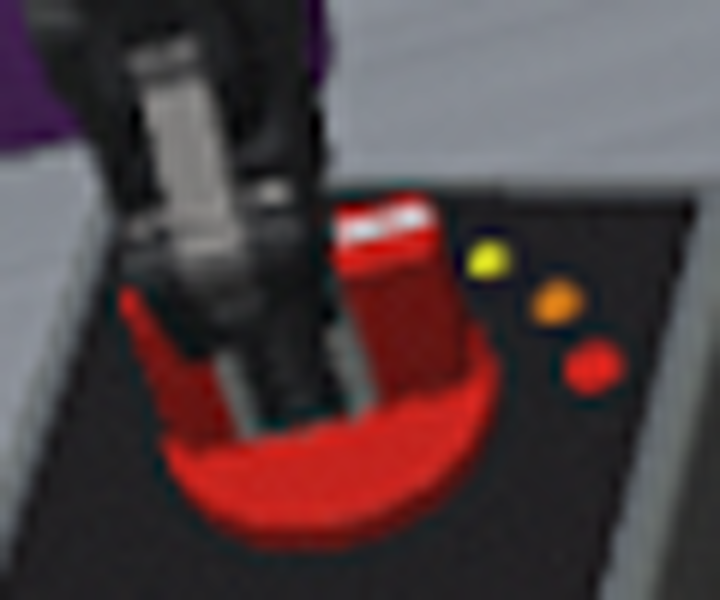

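The bar's edge slope (about -0.23) corresponds to a dial angle of about 1.25 rad, past the third click. I hold briefly to check for creep.

>>> move_arm(steps=[[255, 0, 0, 0, 0], [255, 0, 0, 0, 0], [255, 0, 0, 0, 0], [255, 0, 0, 0, 0], [255, 0, 0, 0, 0], [255, 0, 0, 0, 0], [255, 0, 0, 0, 0], [255, 0, 0, 0, 0]])

```text
time: 10.77
tcp_pos: [0.4842, -0.3774, 0.0938]
tool_rot: [[0.027, 1.0, -0.002], [1.0, -0.027, -0.003], [-0.003, -0.001, -1.0]]
force: [-6.4, -3.9, 8.6]
width: 0.0129
grasp_force: 80.5
```

```bash
python3 - <<'E'
from h import *
import numpy as np
a=cv2.imread("pics/scene7.png").astype(int);b=capture("scene").astype(int);d=np.abs(a-b).max(2)[250:300,130:190];print(d.mean(),d.max(),np.degrees(np.arctan2(*[monitor.read_state()["tool_rot"][i][1] for i in(1,0)])))
from station import arm
if d.mean()<12:print(arm.finish_job())
E
```

```text
1.687 10 -1.5686477683324807
the job is handed in; nothing more can be done
None
```

The job is handed in at about 10.8 s: the weighing plate measured level, flush with the blue rib, and the red dial is held at about 1.25 rad, past its third click, still gripped.

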